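# Slide a brake pad under the spring flap of its bench fixture

## Robot

A 6-joint arm with a two-finger parallel gripper is mounted at the origin on the work surface. World frame = base frame: x ahead of the robot, y to its left, z up, the work surface at z = 0. Lengths are in m, angles in rad, forces in N, time in s.
With the tool pointing down it reaches from about 0.25 to 0.725 m from the base axis. Payload 9.7 kg.
Tool frame: the origin (TCP) lies at the centre of the arm's flange, where the gripper is bolted on; the fingertips stand 173 mm ahead of it and the grasp point (between the pads) lies 155 mm ahead of it; y points along the fingers, x is the direction in which the jaws open and shut, and the axes are right-handed (so a half turn about y gives the same grasp; the last joint's range is limited). The gripper opens to 85 mm and grips with 20 to 120 N. Pads are 22 mm wide; open, the fingers measure 114 mm over their backs; the gripper's body (76 mm by 85 mm) begins 54 mm behind the grasp point. The pads swing forward as they close: fully open they stand 13 mm farther back than shut.
Start: joints at [1.186, 0.087, 0.176, 1.66, 0, 1.571], TCP at [0.206, 0.51, 0.405] pointing down, gripper open.
Joint ranges: [-3.13, 3.13], [-0.85, 1.81], [-1.15, 1.24], [-2.2, 2.28], [-1.44, 1.52], [-3.14, 3.14]. Speed limits (rad/s): [2.22, 2.22, 2.57, 3.14, 3.14, 3.14].

## Interface

Orientations are given as [roll, pitch, yaw] about the fixed x, y, z axes, in that order (R = Rz(yaw) Ry(pitch) Rx(roll)).
In Python, from station import env, viewer gives the robot as it stands. The module is installed in compiled form; this text tells all that it offers.
- The arm moves only by the shell command python3 -m pendant 'ROWS' [FORCE]. ROWS is JSON, a list of rows, each a list of 3 entries, a list of its own where there are three numbers: the shift along the tool's x, y, z normalised to -1 to 1, where 1 is 250 mm, then the turn about the tool's y normalised to -1 to 1, where 1 is 180 degrees, then the closure, from -1 (fully open) to 1 (shut), so that 0 is half open. In form: [[[dx, dy, dz], turn, claw], ...]. A call has 1 to 5 rows; each row shifts and turns the commanded pose from where the row before left it, along the tool's axes as they then stand; what a row does not reach is not made up. A row lasts 1/10 s, in which the tool goes at most 50 mm and 8.59 degrees, less where a joint would pass 70% of its speed; a pose out of reach is approached as far as the arm can. A call with a number of a shift or a turn outside -1 to 1 is refused whole. A call with a gripper value outside its range is refused whole. The fingers move at their own pace and stop on an object; FORCE is the grip in N (left out, the last holds). Time passes only in rows, so rows that do not move let the fingers close. It gives the time, the measured TCP pose, the force and the opening at its end, in the units of the state.
- env.sense(): the state, without advancing time (a new reading comes with each control period).
- viewer.camera(name): name is "side" or "top"; returns the picture (480x640x3 uint8, red, green, blue); there is no depth.
- viewer.get_calibration(name): a dict with "fovy" (degrees; the focal length in pixels is half the picture's height over the tangent of half this angle, whatever the lens; pixels are square), "cx", "cy" (the principal point, pixels), "k1" (the pictures are not rectified: a ray, as slopes to the right and down, at radius r is drawn at 1 + k1 r^2 times it, then the intrinsics apply), "extrinsics" (4x4, takes a point from world to camera coordinates). Camera axes: x right, y up, looking along -z (the intrinsics and any distortion apply to the point x, -y, -z); pixel columns grow to the right and rows downward; lengths in m; the calibration is good to about 2 mm. A picture is of the moment at which its call begins. get_calibration takes no time and is no camera call.
- env.sign_off(): hands the job in, once; it reports no verdict.
The state is a dict: "time": time; "joint_positions": joint angles; "joint_vel": joint speeds; "effort": joint torques, N m; "tcp_pos": TCP position; "ee_rot": TCP orientation; "wrist_force": force on the tool from outside, world axes, zero at the start; "ft_torque": the same for the moment, N m; "grip_width": opening from 0.0 (shut) to 1.0 (fully open).
Only numpy, scipy, OpenCV 4.12 (cv2) and the standard library are available. Lean on these libraries where they do the work, as an engineer would, in place of code of your own. Each camera call takes 0.05 s, during which the arm holds its last target.

## Task

Load the brake pad that lies on the bed of the bench fixture: with one fingertip press down the long thumb bar so that the sprung hold-down flap stays lifted, and meanwhile with the other fingertip push the pad from behind along the bed, under the flap, until it is fully home against the end stop. Then let the flap spring shut onto the pad and take the hand away. The pad is only pushed, never picked up, and the other things on the bench are left where they are.

Things in the scene. Friction and masses are not known exactly. Their poses are not given: they have to be found in the camera images.
- fixture: Bench fixture bolted to the table, place and yaw vary. Origin on the table under the flap's hinge line; x: the way the pad is pushed; y: towards the thumb bar; z up. Dark base plate x -180 to 110, y -83 to 62 mm, 12 mm high. The pad's aluminium bed has its top at z = 40 mm, x -170 to 100, y -67 to -2 mm. Nothing on it rises above z = 80 mm.
- channel (a point): Point on the bed's top at fixture (-100, -33, 40) mm, midway between two steel fences 10 mm high that guide the pad; their inner faces are at y = -7 and -58.5 mm. The near end (-x) is open: a fingertip can come down between the fences behind the pad.
- stop (a point): Middle of the end stop's face on the bed's top, fixture (85, -33, 40) mm. The stop is a steel block 22 mm high. The pad is home when its front end touches this face.
- pad: The brake pad to load: block 90 (x) x 48 (y) x 16 mm high, dark lining below, steel plate on top (upper 6 mm; the lining is 84 mm long); 0.2 to 0.37 kg. Origin: centre of its underside. Starts on the bed before the flap, square between the fences, centre at fixture x = -85 to -50 mm. Home: centre at x = 40, y about -33 mm, rear end at x = -5 mm, still 17 mm short of the flap's near end.
- flap (a joint): Opening angle of the flap, rad: 0 shut, 0.65 end of travel. A spring shuts it: 4 to 8 N down on the thumb bar holds it. Above about 0.36 it clears the 16 mm pad; at 0.5 it is level, its underside 24 mm above the bed. Resting on a loaded pad it reads about 0.34.
- hinge (a point): On the flap's hinge line (along fixture x at y = 0, z = 66 mm), at the flap's middle, x = 46 mm. The flap is a steel plate x 12 to 80 mm, reaching 50 mm from this line over the bed (-y). Shut, it slopes down and its free edge lies on the bed, barring the way. Two hinge posts, 8 x 10 mm, 73 mm high, stand at its ends.
- bar (a point): Middle of the thumb bar's upper face. The bar, one piece with the flap, is a flat strip 255 x 30 x 5 mm along x (fixture x -175 to 80 mm) beside the bed. Shut: this point at (-47, 37, 63) mm, the strip sloping 0.5 rad, outer edge higher. Flap level: (-47, 31, 46) mm, strip level, 10 mm lower than the pad's top. Press it anywhere; a fingertip can slide along it. It lies 64 mm from the pad's middle line.
- spare_pad: A second, equal brake pad lying on the table beside the fixture: leave it alone. Origin: on its underside.
- socket_a: Steel wrench socket, 28 mm across, 34 mm high, standing on the table by the thumb bar: leave it alone. Origin: on its underside.
- socket_b: Steel wrench socket, 22 mm across, 30 mm high, standing beyond the fixture's end stop: leave it alone. Origin: on its underside.
- wrench: Spanner, 170 mm long, lying on the thumb-bar side of the fixture: leave it alone. Origin: on its underside.
- spray: Brake-cleaner can, 64 mm across, 170 mm high, to the right: leave it alone. Origin: on its underside.
- grease: Grease jar, 72 mm across, 70 mm high, to the left: leave it alone. Origin: on its underside.
- brush: Hand brush, 200 mm long, lying to the right: leave it alone. Origin: on its underside.
There are look-alikes about, which are no part of the job. Leave any green look-alike of the pad alone.

How it is judged:
On the way, in this order (a step that is already met when the one before it is completed fails the run):
1. the flap is pressed open while the pad still lies before it (value of joint flap above 0.36 rad and x of pad in the frame of fixture below -0.025 m), for 0.2 s.
2. the pad is under the flap, within 10 mm of home, and the flap is still held clear of it (value of joint flap above 0.355 rad and x of pad in the frame of fixture above 0.03 m), for 0.1 s.
At the end, for the whole second after the job is handed in: The pad lies flat and still on the bed between the fences, against the end stop (within 4 mm of home, turned less than 0.08 rad), and the flap has sprung shut onto it (0.25 to 0.36 rad) (x of pad in the frame of fixture between 0.036 and 0.044 m and y of pad in the frame of fixture between -0.037 and -0.028 m and z of pad in the frame of fixture between 0.037 and 0.043 m and angle between the x axis of pad and the x axis of fixture, either way round below 0.08 rad and angle between pad's own z axis and vertical below 0.06 rad and value of joint flap between 0.25 and 0.36 rad and linear speed of pad below 0.01 m/s); the robot touches nothing.
It fails at once if the pad is lifted off the bed (more than 8 mm) or tipped up (more than 0.2 rad) (z of pad in the frame of fixture above 0.048 m or angle between pad's own z axis and vertical above 0.2 rad).
It fails at once if another thing on the bench is moved more than 25 mm (distance of any of spare_pad, socket_a, socket_b, wrench, spray, grease, brush from where it was at the start of the episode above 0.025 m).
It also fails if it takes over 48 s, if anything falls off the work surface, if the arm or the gripper's body presses on something with over 40 N, if the wrist force passes 120 N, or if a joint passes its speed limit or range.

## Working session

There is one attempt and no reset: what is moved stays moved. The work goes in short steps, Python scripts to look and compute and a shell command to move; the robot and the scene stay as the last step left them, time stands still between calls to the robot, and variables do not carry over. Pictures are saved under pics/ and viewed, and the job is handed in when it is done.

```bash
mkdir -p pics; python3 - <<'E'
from station import env, viewer
import cv2
print(env.sense())
for n in("side","top"):
    im=viewer.camera(n); cv2.imwrite(f"pics/{n}0.png",im[:,:,::-1]); print(n,viewer.get_calibration(n))
E
```

```text
{'time': 0.0, 'joint_positions': array([ 1.18598955e+00,  8.74100107e-02,  1.75101991e-01,  1.65981814e+00,
       -4.10275602e-05,  1.57080032e+00]), 'joint_vel': array([ 0.00069815,  0.00143546,  0.00037806,  0.00050432, -0.00182143,
        0.00291601]), 'effort': array([ 4.28277872e-04, -5.20385349e+01,  4.64812982e+01,  1.61057798e-02,
        2.26392558e-05,  1.52887657e-05]), 'tcp_pos': array([0.20645531, 0.50975767, 0.40399396]), 'ee_rot': array([-1.57083736e+00,  1.32983727e-03,  1.18598556e+00]), 'wrist_force': array([-0.1031302 , -0.88483315,  0.08535595]), 'ft_torque': array([0.01279968, 0.01176611, 0.02011014]), 'grip_width': 1.0001680074237658}
side {'fovy': 50.03327158630377, 'cx': 311.0681914227869, 'cy': 239.34972823324213, 'k1': -0.09286694664987666, 'extrinsics': array([[-0.97216751, -0.23280656,  0.02629522,  0.54117251],
       [ 0.13588868, -0.4688762 ,  0.87274818, -0.14205712],
       [-0.1908523 ,  0.85203064,  0.48746198, -1.39946706],
       [ 0.        ,  0.        ,  0.        ,  1.        ]])}
top {'fovy': 55.57813132014881, 'cx': 319.7754519869422, 'cy': 229.035825971466, 'k1': -0.06965255035391019, 'extrinsics': array([[ 0.00980003, -0.99965811, -0.02424074,  0.00326188],
       [ 0.98696696,  0.0057759 ,  0.16081935, -0.56393998],
       [-0.16062436, -0.02550085,  0.98668613, -1.21079252],
       [ 0.        ,  0.        ,  0.        ,  1.        ]])}
```

View pics/top0.png

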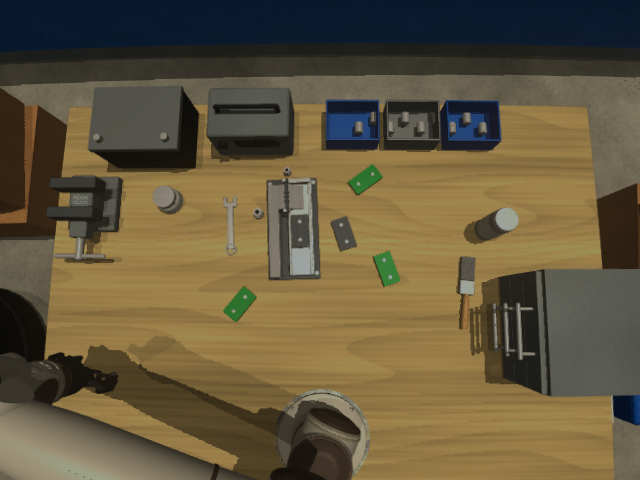

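View pics/side0.png

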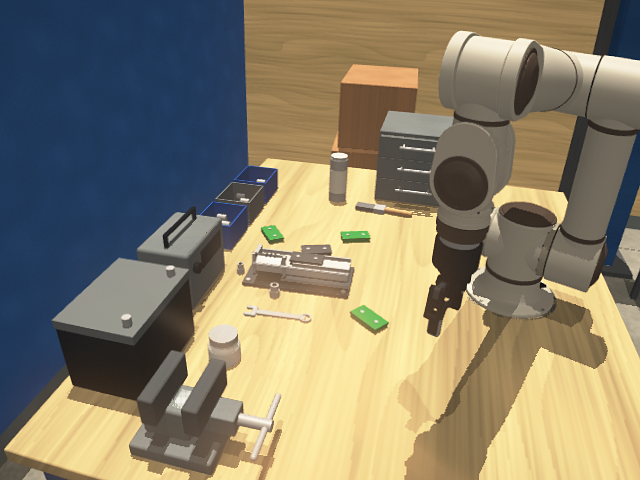

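```bash
cat > h.py <<'E'
import numpy as np, cv2
from station import env, viewer
def calib(n):
    c=viewer.get_calibration(n); f=240/np.tan(np.radians(c["fovy"]/2)); return c,f
def proj(n,P):
    c,f=calib(n); P=np.atleast_2d(P); q=P@c["extrinsics"][:3,:3].T+c["extrinsics"][:3,3]
    s=np.c_[q[:,0]/-q[:,2],-q[:,1]/-q[:,2]]; r2=(s**2).sum(1,keepdims=True)
    return s*(1+c["k1"]*r2)*f+[c["cx"],c["cy"]]
def ray(n,uv):
    c,f=calib(n); d=(np.array(uv,float)-[c["cx"],c["cy"]])/f; s=d.copy()
    for _ in range(30): s=d/(1+c["k1"]*(s@s))
    E=c["extrinsics"]; R=E[:3,:3]; return -R.T@E[:3,3], R.T@np.array([s[0],-s[1],-1])
def atz(n,uv,z):
    o,d=ray(n,uv); return o+d*(z-o[2])/d[2]
def crop(n,name,x0,y0,x1,y1,k):
    im=viewer.camera(n)[:,:,::-1][y0:y1,x0:x1]; cv2.imwrite(name,cv2.resize(im,None,fx=k,fy=k,interpolation=cv2.INTER_CUBIC))
E
python3 - <<'E'
from h import *
crop("top","pics/t1.png",215,160,365,290,5)
crop("side","pics/s1.png",230,220,370,310,5)
E
```

```text
(no output)
```

View pics/t1.png

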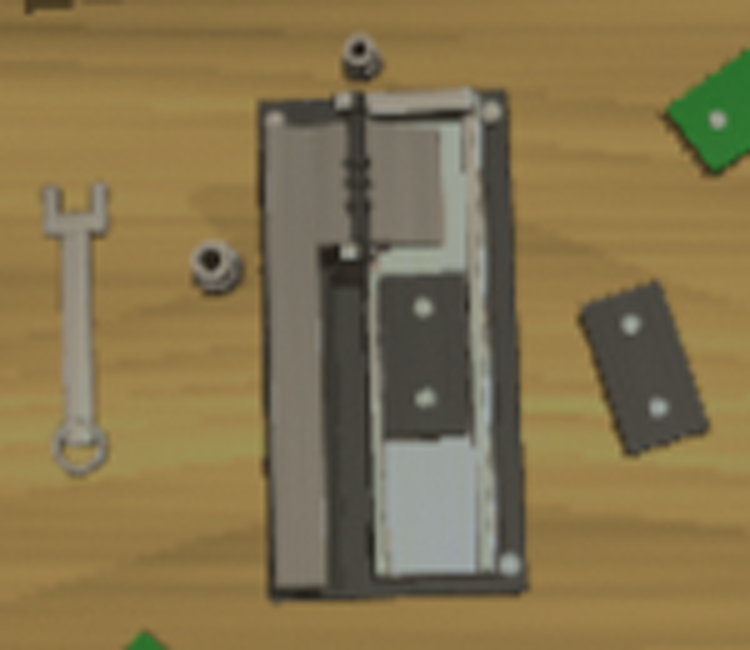

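View pics/s1.png

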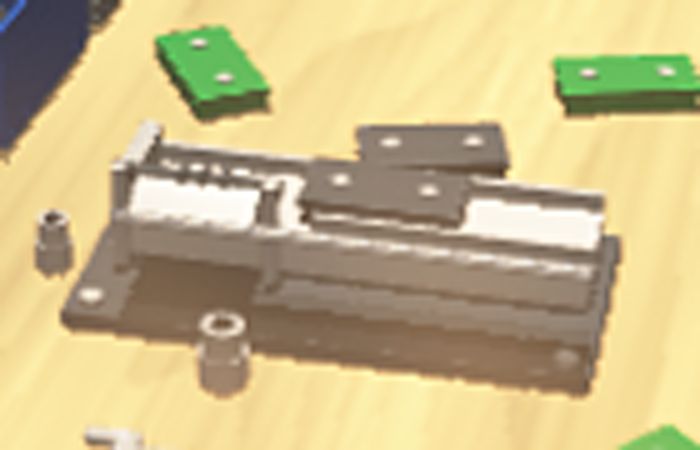

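```bash
cat > fit.py <<'E'
from h import *
from scipy.optimize import least_squares
T=[((260,101),(110,62,12)),((506,91),(110,-83,12)),((526,590),(-180,-83,12)),((271,598),(-180,62,12)),
   ((377,574),(-170,-7,50)),((478,574),(-170,-58.5,40))]
S=[((62,315),(110,62,12)),((592,385),(-180,62,12)),((620,238),(-180,-83,12))]
S=[((u/5+230,v/5+220),p) for (u,v),p in S]; T=[((u/5+215,v/5+160),p) for (u,v),p in T]
def W(q,p):
    p=np.array(p,float)/1e3; c,s=np.cos(q[2]),np.sin(q[2])
    return np.array([q[0]+c*p[0]-s*p[1],q[1]+s*p[0]+c*p[1],p[2]])
def res(q,v=0):
    r=[proj("top",W(q,p))[0]-u for u,p in T]+[proj("side",W(q,p))[0]-u for u,p in S]
    if v: print(np.round(r,1))
    return np.ravel(r)
q=least_squares(res,[.55,0,0],loss="soft_l1").x
if __name__=="__main__":
    print(q,np.degrees(q[2])); res(q,1)
    F=q
    def inv(P): 
        c,s=np.cos(q[2]),np.sin(q[2]); d=P[:2]-q[:2]; return np.round(1e3*np.array([c*d[0]+s*d[1],-s*d[0]+c*d[1]]),1)
    for u in [(377,274),(468,270),(386,439),(472,436)]: print("pad",inv(atz("top",(u[0]/5+215,u[1]/5+160),.056)))
    for u in [(301,180),(467,200)]: print("pad side, y=-9", inv(atz("side",(u[0]/5+230,u[1]/5+220),.056)))
    print("socket a top", inv(atz("top",(212/5+215,262/5+160),.034)))
    t=viewer.camera("top").copy();s=viewer.camera("side").copy()
    for n,im,(a,b,c2,d) in (("top",t,(215,160,365,290)),("side",s,(230,220,370,310))):
        im=im[b:d,a:c2,::-1]; im=cv2.resize(im,None,fx=5,fy=5,interpolation=cv2.INTER_CUBIC)
        for p in [(x,y,12) for x in(-180,110) for y in(-83,62)]+[(-175,37-13,56),(-175,37+13,70),(80,24,56),(80,50,70),(-170,-7,50),(85,-7,62),(85,-58.5,62),(12,0,66),(80,0,66),(12,-44,40)]:
            u=(proj(n,W(q,p))[0]-[a,b]+.5)*5; cv2.circle(im,tuple(int(k) for k in u),4,(0,0,255),1)
        cv2.imwrite(f"pics/ov_{n}.png",im)
E
python3 fit.py
```

```text
[0.6049311  0.09824025 0.04656548] 2.668005414206291
[[-0.8 -0. ]
 [-0.  -0.2]
 [-0.3  0.8]
 [-1.2  1.1]
 [ 1.   0.6]
 [-0.1  0.1]
 [-1.2 -2.1]
 [-0.8 -2.1]
 [ 0.  -1.5]]
pad [-3.9 -9.3]
pad [ -3.7 -59.5]
pad [-95.6 -11.8]
pad [-95.8 -58.7]
pad side, y=-9 [ -6.  -24.5]
pad side, y=-9 [-99.3 -24.7]
socket a top [11.3 85.4]
```

View pics/ov_top.png

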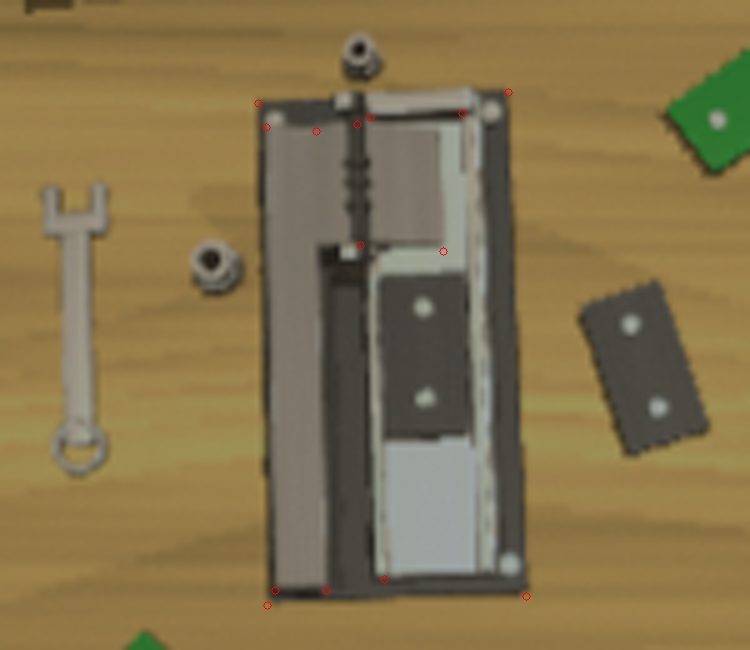

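View pics/ov_side.png

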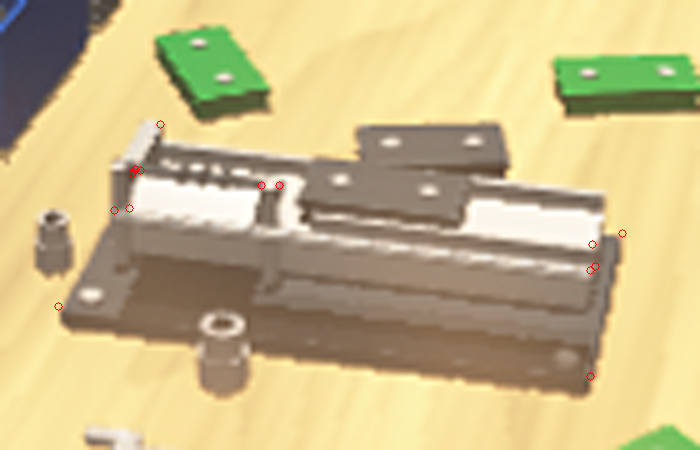

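The pad to load is the dark one on the bed, at top (300,231). The spare is the dark one on the table at (344,233), and the three green ones at (365,180), (387,268) and (240,303) are look-alikes. The enlarged crop shows the first one lying between the fences, before the flap. Next I turn the tool so the jaws lie across the fixture.

```bash
python3 -m pendant '[[[0,0,0],-0.0457,-0.16],[[0,0,0],-0.0457,-0.16],[[0,0,0],-0.0457,-0.16],[[0,0,0],0,-0.16],[[0,0,0],0,-0.16]]' 30
cat > st.py <<'E'
from fit import *
s=env.sense(); p=s["tcp_pos"]
c,sn=np.cos(q[2]),np.sin(q[2]); d=p[:2]-q[:2]
print("t",round(s["time"],2),"fix",np.round(1e3*np.array([c*d[0]+sn*d[1],-sn*d[0]+c*d[1],p[2]]),1),"rpy",np.round(s["ee_rot"],3),"F",np.round(s["wrist_force"],1),"gw",round(s["grip_width"],3),"j",np.round(s["joint_positions"],2))
from scipy.spatial.transform import Rotation as Ro
def delta(x,y,z):
    t=W(q,(x,y,z)); print("rows total tool-frame", np.round(Ro.from_euler("xyz",s["ee_rot"]).as_matrix().T@(t-p)/.25,3), "yaw err deg",np.degrees(q[2]+np.pi/2-s["ee_rot"][2]))
import sys
if len(sys.argv)>3: delta(*map(float,sys.argv[1:4]))
E
python3 st.py -120 -1 300
```

```text
time: 0.8
tcp_pos: [0.2064, 0.5098, 0.4046]
ee_rot: [-1.571, 0.0, 1.612]
wrist_force: [0.2, -0.3, -0.1]
grip_width: 0.584
t 0.8 fix [-378.9  429.6  404.6] rpy [-1.571  0.     1.612] F [ 0.2 -0.3 -0.1] gw 0.584 j [1.19 0.09 0.18 1.66 0.   1.14]
rows total tool-frame [-1.717  0.419 -1.044] yaw err deg 0.28029147742745364
```

```bash
python3 -m pendant '[[[-0.143,0,-0.087],0,-0.16],[[-0.143,0,-0.087],0,-0.16],[[-0.143,0,-0.087],0,-0.16],[[-0.143,0,-0.087],0,-0.16],[[-0.143,0,-0.087],0,-0.16]]'
python3 -m pendant '[[[-0.143,0,-0.087],0,-0.16],[[-0.143,0,-0.087],0,-0.16],[[-0.143,0,-0.087],0,-0.16],[[-0.143,0,-0.087],0,-0.16],[[-0.143,0,-0.087],0,-0.16]]'
python3 -m pendant '[[[-0.143,0,-0.087],0,-0.16],[[-0.143,0,-0.087],-0.0015,-0.16],[[0,0,0],0,-0.16],[[0,0,0],0,-0.16]]'
python3 st.py -120 -1 270
```

```text
time: 1.3
tcp_pos: [0.3238, 0.3347, 0.4048]
ee_rot: [-1.571, -0.0, 1.613]
wrist_force: [0.8, 1.1, -0.2]
grip_width: 0.58
time: 1.8
tcp_pos: [0.4407, 0.161, 0.4049]
ee_rot: [-1.571, -0.0, 1.613]
wrist_force: [1.9, 0.7, -0.2]
grip_width: 0.576
time: 2.2
tcp_pos: [0.4872, 0.0925, 0.4044]
ee_rot: [-1.57, -0.0, 1.616]
wrist_force: [-0.3, 0.3, -0.1]
grip_width: 0.58
t 2.2 fix [-1.179e+02 -3.000e-01  4.044e+02] rpy [-1.57  -0.     1.616] F [-0.3  0.3 -0.1] gw 0.58 j [ 0.19 -0.04  0.04  1.66  0.    0.14]
rows total tool-frame [-0.003  0.538  0.008] yaw err deg 0.05830728182888074
```

```bash
python3 -m pendant '[[[0,0.18,0],0,-0.16],[[0,0.18,0],0,-0.16],[[0,0.178,0.008],0,-0.16],[[0,0,0],0,-0.16],[[0,0,0],0,-0.16]]'
python3 st.py -120 -1 240
python3 - <<'E'
from h import *
crop("top","pics/t2.png",215,160,365,290,5)
crop("side","pics/s2.png",230,180,400,310,4)
E
```

```text
time: 2.7
tcp_pos: [0.4845, 0.0939, 0.2713]
ee_rot: [-1.571, -0.0, 1.622]
wrist_force: [-0.4, 0.5, 1.1]
grip_width: 0.578
t 2.7 fix [-120.5    1.3  271.3] rpy [-1.571 -0.     1.622] F [-0.4  0.5  1.1] gw 0.578 j [ 0.19 -0.06 -0.23  1.4   0.    0.14]
rows total tool-frame [-0.009  0.125 -0.002] yaw err deg -0.24659626422350936
```

View pics/t2.png

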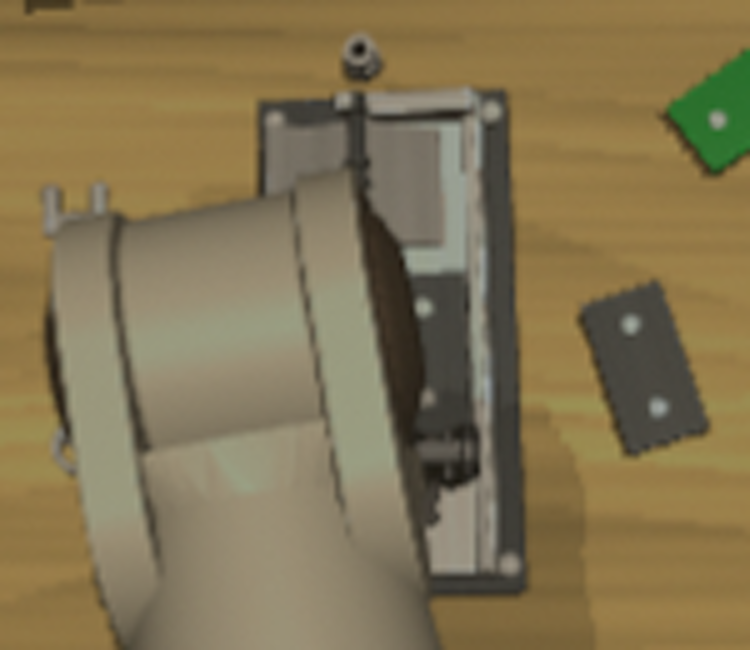

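View pics/s2.png

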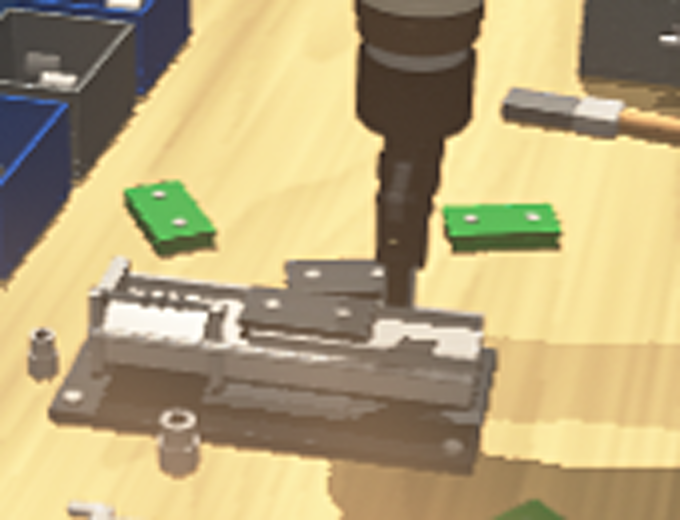

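```bash
python3 - <<'E'
from fit import *
for y in (33,-31):
  for z in (90,100,110): 
    print(y,z,*[ (np.round((proj("side",W(q,(x,y,z)))[0]-[230,180])*4)) for x in (-109,-131)], np.round((proj("top",W(q,(-120,y,z)))[0]-[215,160])*5))
E
```

```text
33 90 [375. 322.] [409. 326.] [297. 480.]
33 100 [376. 309.] [409. 313.] [295. 478.]
33 110 [377. 296.] [410. 300.] [293. 477.]
-31 90 [391. 274.] [423. 278.] [418. 476.]
-31 100 [392. 262.] [424. 265.] [417. 474.]
-31 110 [392. 249.] [425. 252.] [415. 472.]
```

```bash
python3 - <<'E'
from h import *
crop("side","pics/s3.png",300,200,360,270,8)
E
```

```text
(no output)
```

View pics/s3.png

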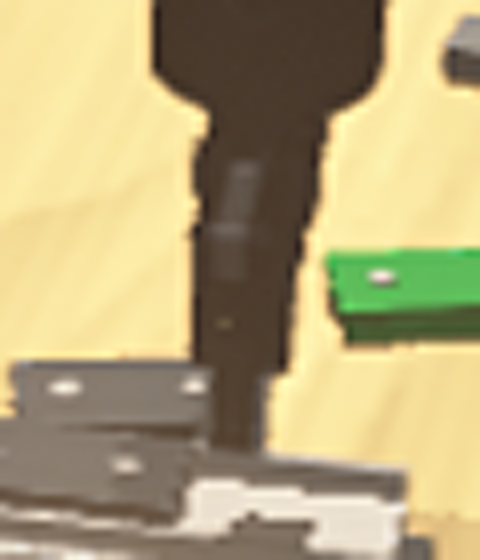

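```bash
python3 - <<'E'
from h import *
crop("top","pics/t3.png",280,230,340,290,10)
from fit import *
for z in (100,130,170):
  for y in (-25,-40,-57): print(z,y,np.round((proj("top",W(q,(-120,y,z)))[0]-[280,230])*10))
E
```

```text
100 -25 [161. 248.]
100 -40 [218. 246.]
100 -57 [283. 244.]
130 -25 [152. 236.]
130 -40 [210. 234.]
130 -57 [277. 231.]
170 -25 [139. 219.]
170 -40 [200. 216.]
170 -57 [269. 214.]
```

View pics/t3.png

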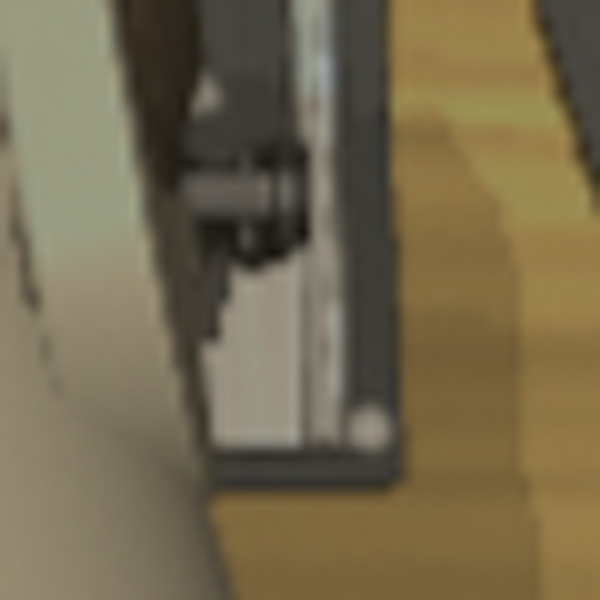

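```bash
python3 -m pendant '[[[-0.004,0.06,0],0,-0.16],[[0,0.062,0],0,-0.16],[[0,0,0],0,-0.16],[[0,0,0],0,-0.16]]'
python3 -m pendant '[[[0,0.02,0],0,-0.16],[[0,0.02,0],0,-0.16],[[0,0,0],0,-0.16]]'
python3 -m pendant '[[[0,0.02,0],0,-0.16],[[0,0,0],0,-0.16]]'
python3 st.py
```

```text
time: 3.3
tcp_pos: [0.4849, 0.092, 0.2396]
ee_rot: [-1.57, 0.0, 1.621]
wrist_force: [-0.1, 0.1, 0.9]
grip_width: 0.581
time: 3.6
tcp_pos: [0.4852, 0.0921, 0.2296]
ee_rot: [-1.572, -0.0, 1.621]
wrist_force: [0.4, 0.5, 3.9]
grip_width: 0.577
time: 3.8
tcp_pos: [0.4852, 0.0916, 0.2252]
ee_rot: [-1.572, 0.002, 1.621]
wrist_force: [-0.5, -5.4, 6.6]
grip_width: 0.581
t 3.8 fix [-119.9   -1.1  225.2] rpy [-1.572  0.002  1.621] F [-0.5 -5.4  6.6] gw 0.581 j [ 0.19 -0.04 -0.3   1.31 -0.    0.14]
```

```bash
python3 -m pendant '[[[0,0.02,0],0,-0.16],[[0,0,0],0,-0.16]]'
python3 -m pendant '[[[0,0.016,0],0,-0.16],[[0,0,0],0,-0.16]]'
python3 st.py
python3 - <<'E'
from h import *
crop("top","pics/t4.png",240,165,340,290,6)
crop("side","pics/s4.png",230,180,390,310,5)
E
```

```text
time: 4.0
tcp_pos: [0.4852, 0.0907, 0.221]
ee_rot: [-1.573, 0.005, 1.62]
wrist_force: [-2.2, -14.3, 15.4]
grip_width: 0.583
time: 4.2
tcp_pos: [0.4854, 0.0901, 0.2181]
ee_rot: [-1.574, 0.007, 1.619]
wrist_force: [-4.0, -21.1, 22.9]
grip_width: 0.582
t 4.2 fix [-119.8   -2.5  218.1] rpy [-1.574  0.007  1.619] F [ -4.  -21.1  22.9] gw 0.582 j [ 0.19 -0.04 -0.31  1.29 -0.01  0.14]
```

View pics/t4.png

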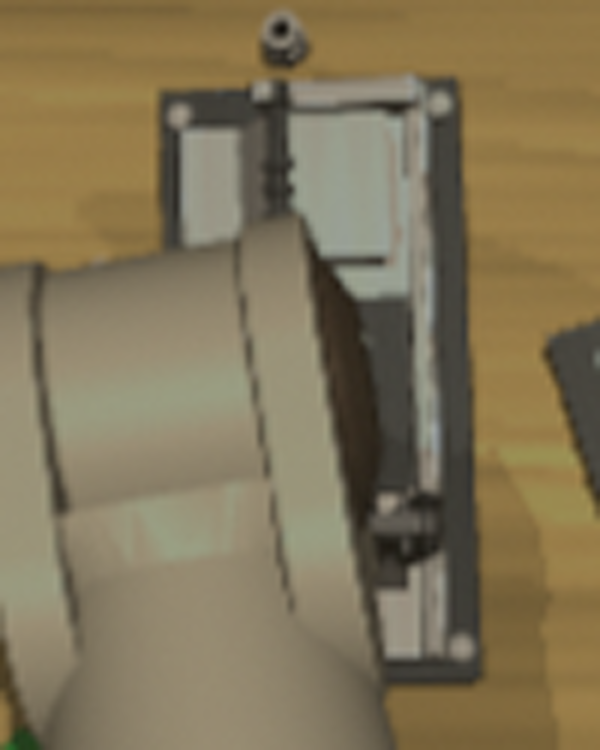

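View pics/s4.png

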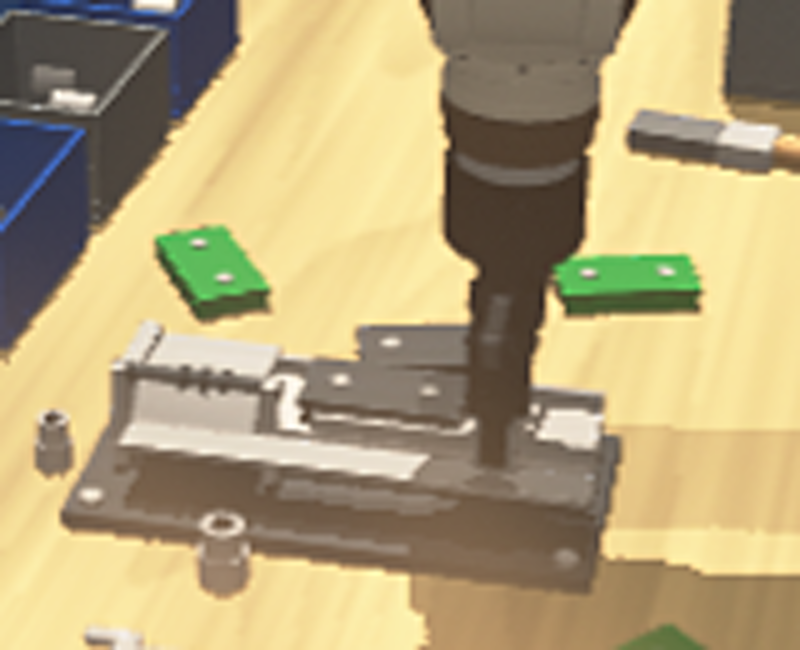

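The flap is up: in the side view its plate at (205,355) looks nearly level, and the thumb bar is down. The pad has not moved, with its rear end at about (470,410) beside the finger. The bar drags the fingertip sideways at about 21 N, so I shift 2 mm in -y to relieve that.

```bash
python3 -m pendant '[[[-0.008,0,0],0,-0.16],[[0,0,0],0,-0.16]]'
python3 st.py
```

```text
time: 4.5
tcp_pos: [0.4854, 0.089, 0.2178]
ee_rot: [-1.574, 0.003, 1.62]
wrist_force: [-2.8, -11.9, 16.4]
grip_width: 0.578
t 4.5 fix [-119.8   -3.7  217.8] rpy [-1.574  0.003  1.62 ] F [ -2.8 -11.9  16.4] gw 0.578 j [ 0.18 -0.04 -0.31  1.29 -0.    0.13]
```

```bash
python3 -m pendant '[[[-0.008,0.006,0],0,-0.16],[[-0.004,0.006,0],0,-0.16],[[0,0,0],0,-0.16]]'
python3 st.py
python3 - <<'E'
from h import *
from fit import *
a,b,k=240,225,8
im=viewer.camera("side")[:,:,::-1][b:290,a:340]
im=cv2.resize(im,None,fx=k,fy=k,interpolation=cv2.INTER_CUBIC)
for th,col in((0.36,(0,0,255)),(.5,(0,255,0)),(.6,(255,0,0))):
    def bp(x,y,z): # level-frame pt -> rotate
        d=.5-th; c,s=np.cos(d),np.sin(d); z-=66
        return W(q,(x,c*y-s*z,s*y+c*z+66))
    for P in ([(12,-50,66),(80,-50,66),(80,0,66)],[(80,16,46),(-175,16,46),(-175,46,46),(80,46,46)]):
        pts=np.array([(proj("side",bp(*p))[0]-[a,b]+.5+[0.8,1.9])*k for p in P]).astype(int)
        cv2.polylines(im,[pts],False,col,1)
cv2.imwrite("pics/s5.png",im)
E
```

```text
time: 4.8
tcp_pos: [0.4856, 0.0863, 0.2151]
ee_rot: [-1.574, 0.002, 1.62]
wrist_force: [-5.6, -7.6, 19.4]
grip_width: 0.579
t 4.8 fix [-119.8   -6.3  215.1] rpy [-1.574  0.002  1.62 ] F [-5.6 -7.6 19.4] gw 0.579 j [ 0.18 -0.04 -0.32  1.29 -0.    0.13]
```

View pics/s5.png

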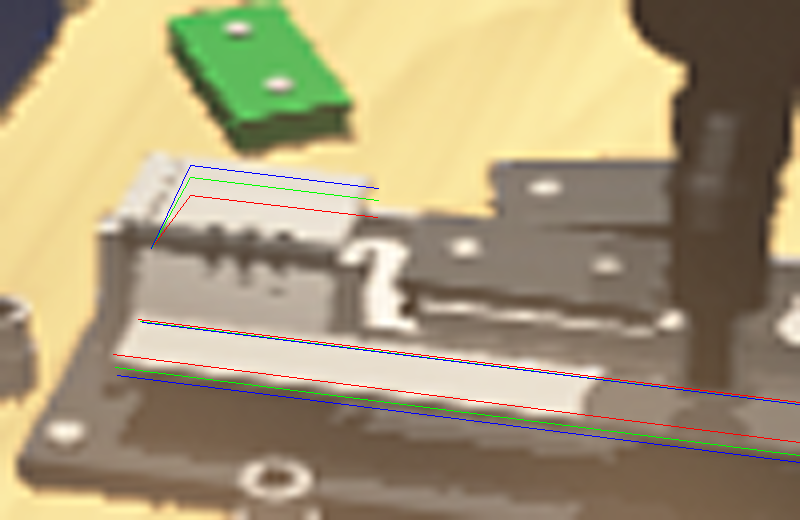

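```bash
python3 -m pendant '[[[0.008,-0.008,0],0,-0.16],[[0,0,0],0,-0.16]]'
python3 st.py
```

```text
time: 5.05
tcp_pos: [0.4855, 0.0884, 0.2171]
ee_rot: [-1.574, 0.003, 1.62]
wrist_force: [-4.2, -12.3, 17.1]
grip_width: 0.577
t 5.05 fix [-119.8   -4.3  217.1] rpy [-1.574  0.003  1.62 ] F [ -4.2 -12.3  17.1] gw 0.577 j [ 0.18 -0.04 -0.31  1.29 -0.    0.13]
```

```bash
python3 -m pendant '[[[0,0,-0.02],0,-0.16],[[0,0,-0.02],0,-0.16],[[0,0,0],0,-0.16]]'
python3 st.py
python3 - <<'E'
from h import *
crop("side","pics/s6.png",240,225,340,290,8)
E
```

```text
time: 5.35
tcp_pos: [0.4952, 0.0895, 0.2158]
ee_rot: [-1.571, 0.0, 1.621]
wrist_force: [-4.7, -2.8, 11.0]
grip_width: 0.58
t 5.35 fix [-110.    -3.6  215.8] rpy [-1.571  0.     1.621] F [-4.7 -2.8 11. ] gw 0.58 j [ 0.18 -0.01 -0.29  1.29 -0.    0.13]
```

View pics/s6.png

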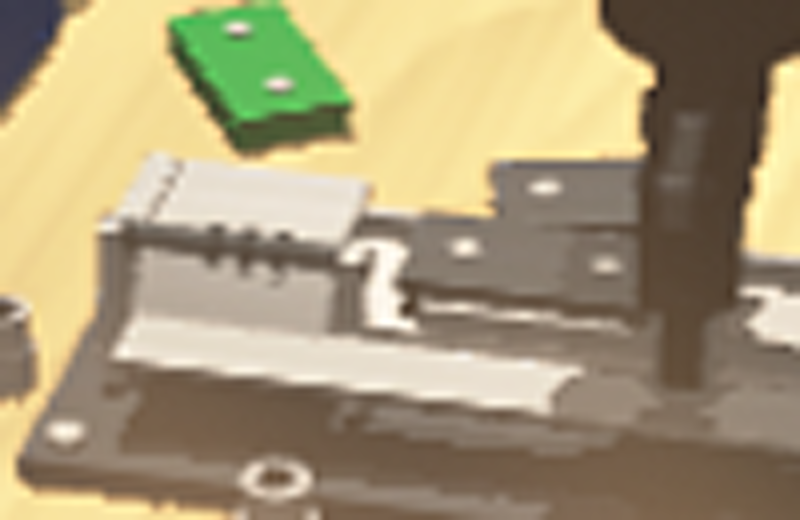

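The forces have eased to Fz 11 and Fy -3 N, and the flap stays well open: its plate is at (250,200) and its near edge runs to (365,185). I keep sliding.

```bash
python3 -m pendant '[[[0,0,-0.03],0,-0.16],[[0,0,-0.03],0,-0.16],[[0,0,-0.03],0,-0.16],[[0,0,0],0,-0.16]]'
python3 st.py
python3 - <<'E'
from h import *
crop("side","pics/s7.png",240,225,340,290,8)
crop("top","pics/t7.png",240,165,340,290,6)
E
```

```text
time: 5.8
tcp_pos: [0.5177, 0.0909, 0.2156]
ee_rot: [-1.57, -0.001, 1.622]
wrist_force: [-5.4, 1.0, 9.2]
grip_width: 0.58
t 5.8 fix [-87.5  -3.3 215.6] rpy [-1.570e+00 -1.000e-03  1.622e+00] F [-5.4  1.   9.2] gw 0.58 j [ 0.17  0.04 -0.24  1.29  0.    0.12]
```

View pics/s7.png

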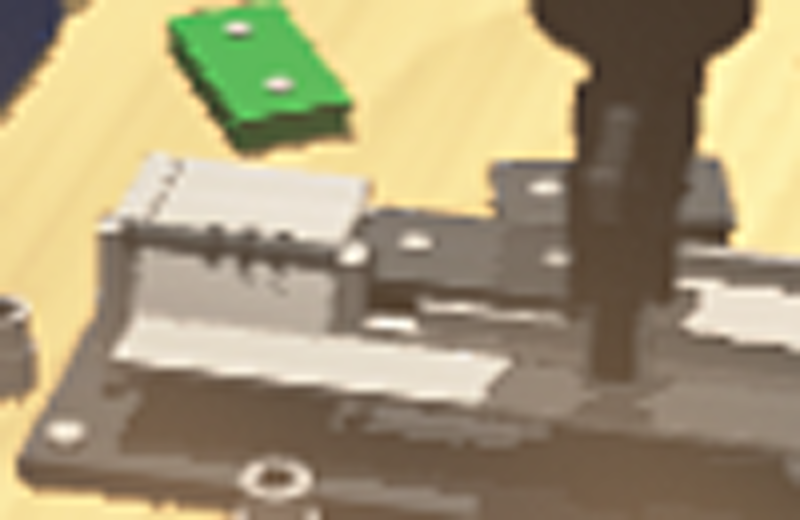

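View pics/t7.png

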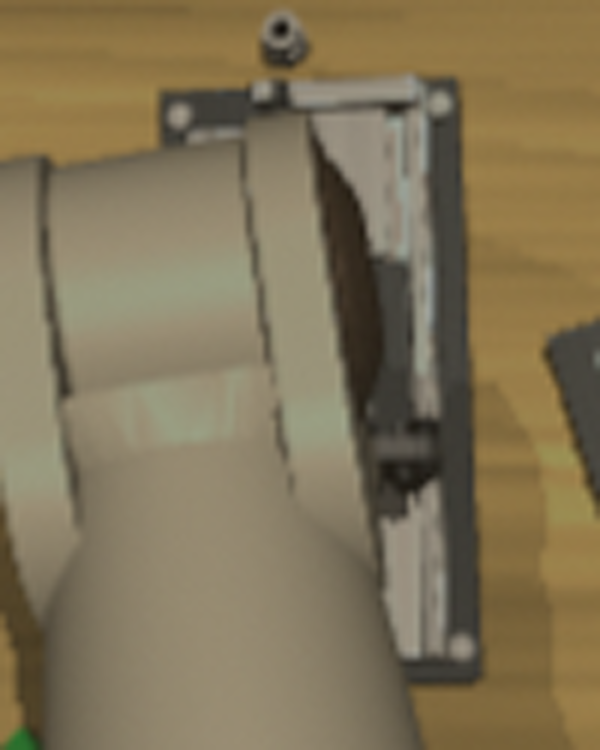

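The pad is being pushed squarely: its stud moved from (465,247) to (415,242) and the flap is still open. I continue in the same way.

```bash
python3 -m pendant '[[[0,0,-0.03],0,-0.16],[[0,0,-0.03],0,-0.16],[[0,0,-0.03],0,-0.16],[[0,0,-0.03],0,-0.16],[[0,0,0],0,-0.16]]'
python3 st.py
python3 -m pendant '[[[0,0,-0.03],0,-0.16],[[0,0,-0.03],0,-0.16],[[0,0,-0.03],0,-0.16],[[0,0,-0.03],0,-0.16],[[0,0,0],0,-0.16]]'
python3 st.py
python3 - <<'E'
from h import *
crop("side","pics/s8.png",240,225,340,290,8)
crop("top","pics/t8.png",240,165,340,290,6)
E
```

```text
time: 6.4
tcp_pos: [0.5476, 0.0924, 0.2156]
ee_rot: [-1.571, -0.001, 1.622]
wrist_force: [-4.4, 0.7, 9.4]
grip_width: 0.58
t 6.4 fix [-57.5  -3.2 215.6] rpy [-1.571e+00 -1.000e-03  1.622e+00] F [-4.4  0.7  9.4] gw 0.58 j [ 0.17  0.11 -0.16  1.3   0.    0.12]
time: 6.9
tcp_pos: [0.5776, 0.094, 0.2156]
ee_rot: [-1.571, -0.001, 1.622]
wrist_force: [-4.1, 1.2, 8.8]
grip_width: 0.579
t 6.9 fix [-27.5  -3.  215.6] rpy [-1.571e+00 -1.000e-03  1.622e+00] F [-4.1  1.2  8.8] gw 0.579 j [ 0.16  0.18 -0.09  1.3   0.    0.11]
```

View pics/s8.png

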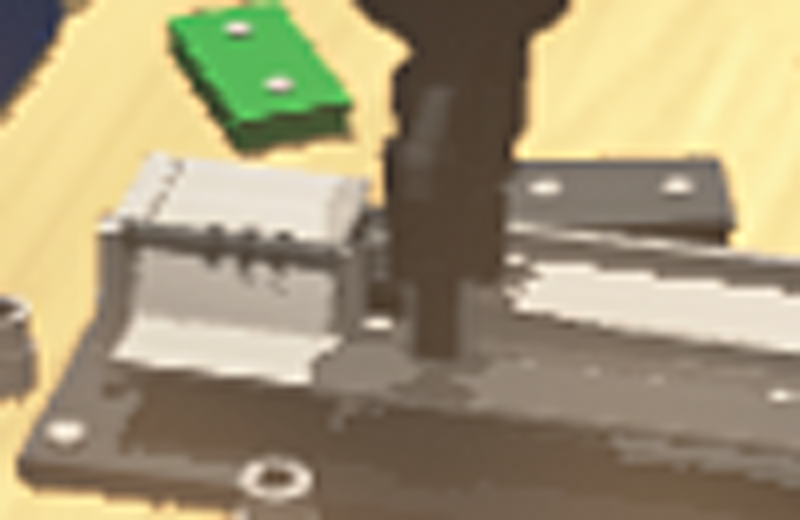

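View pics/t8.png

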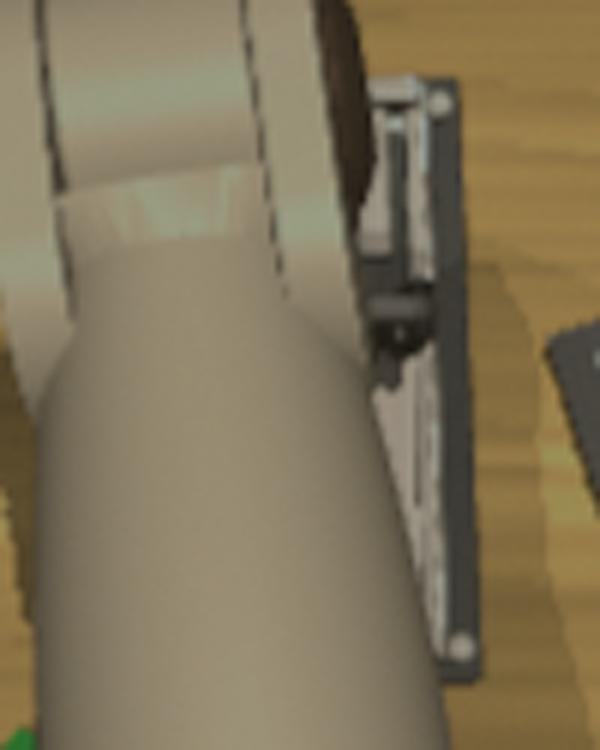

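```bash
python3 -m pendant '[[[0,0,-0.016],0,-0.16],[[0,0,-0.016],0,-0.16],[[0,0,0],0,-0.16]]'
python3 st.py
python3 -m pendant '[[[0,0,-0.008],0,-0.16],[[0,0,0],0,-0.16]]'
python3 st.py
python3 -m pendant '[[[0,0,-0.008],0,-0.16],[[0,0,0],0,-0.16]]'
python3 st.py
```

```text
time: 7.3
tcp_pos: [0.5851, 0.0943, 0.2156]
ee_rot: [-1.57, -0.001, 1.622]
wrist_force: [-5.9, -0.3, 10.1]
grip_width: 0.581
t 7.3 fix [-20.   -3.  215.6] rpy [-1.570e+00 -1.000e-03  1.622e+00] F [-5.9 -0.3 10.1] gw 0.581 j [ 0.16  0.2  -0.07  1.31  0.    0.11]
time: 7.5
tcp_pos: [0.5869, 0.0944, 0.2156]
ee_rot: [-1.57, -0.001, 1.622]
wrist_force: [-7.1, 0.2, 10.2]
grip_width: 0.577
t 7.5 fix [-18.2  -3.  215.6] rpy [-1.570e+00 -1.000e-03  1.622e+00] F [-7.1  0.2 10.2] gw 0.577 j [ 0.16  0.2  -0.06  1.31  0.    0.11]
time: 7.7
tcp_pos: [0.5889, 0.0945, 0.2156]
ee_rot: [-1.57, -0.001, 1.622]
wrist_force: [-7.5, -0.5, 8.6]
grip_width: 0.579
t 7.7 fix [-16.2  -3.  215.6] rpy [-1.570e+00 -1.000e-03  1.622e+00] F [-7.5 -0.5  8.6] gw 0.579 j [ 0.16  0.21 -0.06  1.31  0.    0.11]
```

```bash
python3 -m pendant '[[[0,0,-0.006],0,-0.16],[[0,0,0],0,-0.16]]'
python3 -m pendant '[[[0,0,-0.006],0,-0.16],[[0,0,0],0,-0.16]]'
python3 st.py
python3 - <<'E'
from h import *
crop("top","pics/t9.png",290,165,340,245,7)
E
```

```text
time: 7.9
tcp_pos: [0.5903, 0.0946, 0.2156]
ee_rot: [-1.569, -0.001, 1.622]
wrist_force: [-8.5, -0.2, 10.4]
grip_width: 0.58
time: 8.1
tcp_pos: [0.5911, 0.0946, 0.2155]
ee_rot: [-1.567, -0.0, 1.622]
wrist_force: [-13.5, -0.0, 13.9]
grip_width: 0.583
t 8.1 fix [-14.   -3.  215.5] rpy [-1.567 -0.     1.622] F [-13.5  -0.   13.9] gw 0.583 j [ 0.16  0.21 -0.05  1.31  0.    0.11]
```

View pics/t9.png

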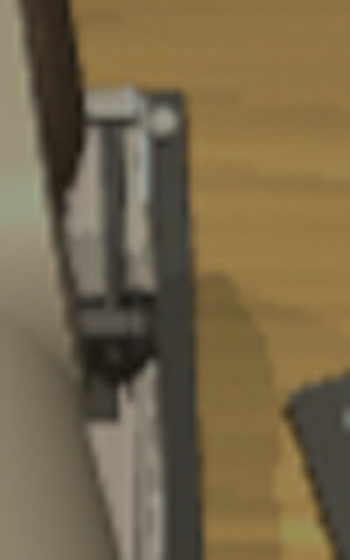

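```bash
python3 -m pendant '[[[0,0,-0.006],0,-0.16],[[0,0,0],0,-0.16]]'
python3 st.py
python3 -m pendant '[[[0,0,-0.006],0,-0.16],[[0,0,0],0,-0.16],[[0,0,0],0,-0.16]]'
python3 st.py
```

```text
time: 8.35
tcp_pos: [0.5918, 0.0946, 0.2154]
ee_rot: [-1.565, -0.0, 1.621]
wrist_force: [-20.2, -1.3, 16.9]
grip_width: 0.582
t 8.35 fix [-13.3  -3.  215.4] rpy [-1.565 -0.     1.621] F [-20.2  -1.3  16.9] gw 0.582 j [ 0.16  0.22 -0.04  1.32  0.    0.11]
time: 8.65
tcp_pos: [0.5924, 0.0946, 0.2153]
ee_rot: [-1.562, -0.0, 1.621]
wrist_force: [-26.5, -1.8, 20.4]
grip_width: 0.582
t 8.65 fix [-12.7  -3.1 215.3] rpy [-1.562 -0.     1.621] F [-26.5  -1.8  20.4] gw 0.582 j [ 0.16  0.22 -0.04  1.32  0.    0.11]
```

Force rises steeply (13, 20, 26 N) at the expected travel, so the pad is at the stop. I back off, then lift.

```bash
python3 -m pendant '[[[0,0,0.024],0,-0.16],[[0,0,0.024],0,-0.16],[[0,0,0],0,-0.16]]'
python3 st.py
python3 -m pendant '[[[0,-0.03,0],0,-0.16],[[0,-0.03,0],0,-0.16],[[0,-0.04,0],0,-0.16],[[0,-0.06,0],0,-0.16],[[0,-0.1,0],0,-0.16]]'
python3 -m pendant '[[[0,-0.18,0],0,-0.16],[[0,-0.18,0],0,-0.16],[[0,-0.1,0.1],0,-0.16],[[0,0,0.18],0,-0.16],[[0,0,0.18],0,-0.16]]'
python3 -m pendant '[[[0.1,0,0.1],0,-0.16],[[0.18,0,0],0,-0.16],[[0.18,0,0],0,-0.16],[[0.18,0,0],0,-0.16],[[0,0,0],0,-0.16]]'
python3 - <<'E'
from h import *
crop("side","pics/s10.png",240,225,340,290,8)
crop("top","pics/t10.png",215,160,365,290,5)
E
```

```text
time: 8.95
tcp_pos: [0.584, 0.0943, 0.2167]
ee_rot: [-1.575, -0.001, 1.621]
wrist_force: [1.9, -0.4, 7.2]
grip_width: 0.579
t 8.95 fix [-21.1  -2.9 216.7] rpy [-1.575e+00 -1.000e-03  1.621e+00] F [ 1.9 -0.4  7.2] gw 0.579 j [ 0.16  0.19 -0.07  1.3   0.    0.11]
time: 9.45
tcp_pos: [0.5831, 0.094, 0.2797]
ee_rot: [-1.568, 0.0, 1.621]
wrist_force: [0.2, 0.1, 0.1]
grip_width: 0.575
time: 9.95
tcp_pos: [0.4675, 0.0881, 0.3961]
ee_rot: [-1.572, -0.0, 1.621]
wrist_force: [-0.1, 1.1, 0.7]
grip_width: 0.579
time: 10.45
tcp_pos: [0.4347, 0.2506, 0.3951]
ee_rot: [-1.571, -0.001, 1.626]
wrist_force: [-0.8, -0.9, -0.2]
grip_width: 0.579
```

View pics/s10.png

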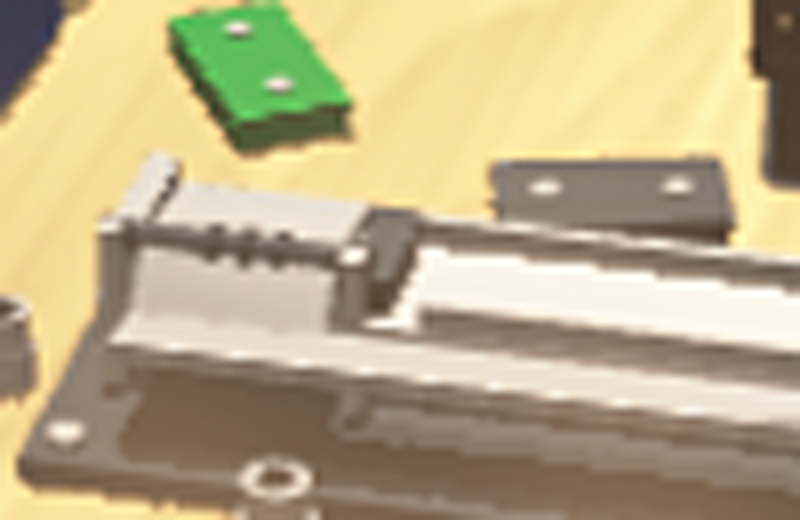

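View pics/t10.png

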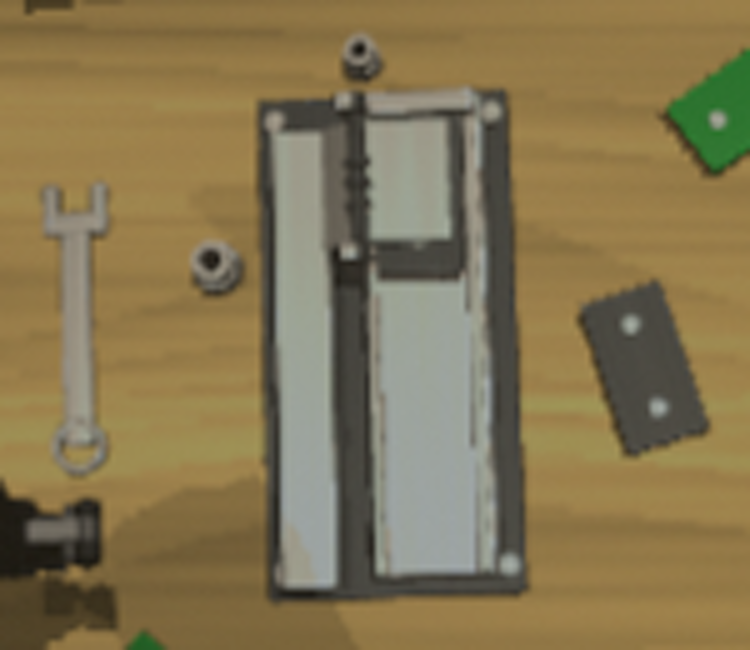

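```bash
python3 - <<'E'
from fit import *
def inv(P):
    c,s=np.cos(q[2]),np.sin(q[2]); d=P[:2]-q[:2]; return np.round(1e3*np.array([c*d[0]+s*d[1],-s*d[0]+c*d[1]]),1)
for u in [(379,280),(461,277)]: print(inv(atz("top",(u[0]/5+215,u[1]/5+160),.056)))
for x in (365,475): print("stop face top edge",inv(atz("top",(x/5+215,116/5+160),.062)))
crop("top","pics/t11.png",280,170,320,225,14)
E
```

```text
[ -7.3 -10.3]
[ -7.5 -55.5]
stop face top edge [84.5 -5.4]
stop face top edge [ 81.9 -66.5]
```

View pics/t11.png

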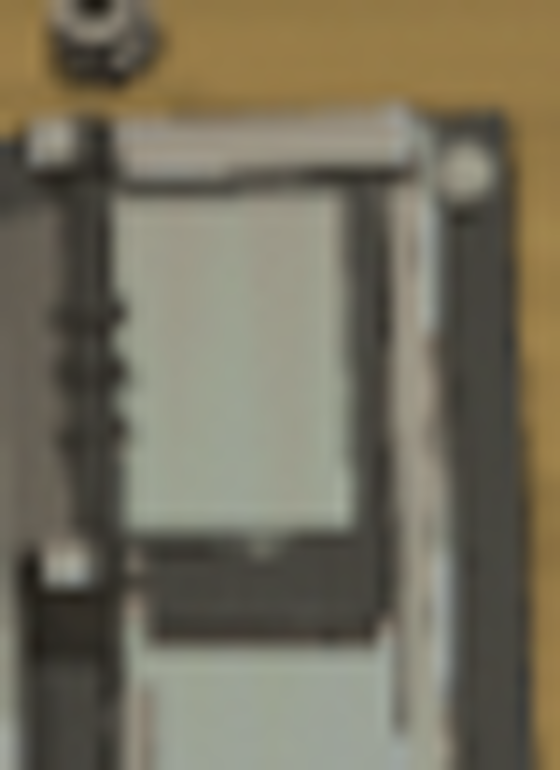

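The enlarged crop shows the pad dark right up to the stop face at y≈180, with its rear edge square at y≈635. The flap lies on the pad, and the hand is well clear.

```bash
python3 -c "
from station import env
s=env.sense();print(s['time'],s['wrist_force']);print(env.sign_off())"
```

```text
10.6 [-1.27905887  0.07530838  0.16269667]
the job is handed in; nothing more can be done
None
```

The pad is loaded and the job was handed in at 10.6 s; `sign_off` gives no verdict, so I can't confirm a pass. I pressed the thumb bar with one fingertip, which held the flap at about 0.5 rad as judged from the side view. The other fingertip pushed the pad along the bed until it met the stop. There the push force climbed from about 8 to 26 N with almost no further travel. I then backed off 8 mm, let the flap shut and moved the hand away.

**Last checks:**
- **Pad position:** in the top picture the pad lies square between the fences, right up to the stop face, with the flap resting on it. Its rear end measured x = -7.4 mm against the nominal -5 mm. The stop face itself read 82 to 84.5 mm instead of 85 mm in the same picture, so I put most of the difference down to measurement bias.
- **Final flap angle:** I judged this only by eye, from the flap lying on the pad.
- **Hand clear:** the wrist force is back to about zero.
- **Other things:** those in the close-up (spare pad, both sockets, wrench) show no movement. I did not check the spray can, grease jar or brush in a final picture, but the hand never went near them at low height.

**Disagreements along the way:**
- **Camera offset:** the side camera disagreed with the top camera by about 2 pixels (4 mm).
- **Sideways drag:** while opening the flap, friction on the bar pulled the fingertip sideways with up to 21 N. It eased once I shifted the hand and began to slide.

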